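Lock the dryer's lint cassette into the cleaning dock

ROBOT

A 6-joint arm with a two-finger parallel gripper is mounted at the origin on the work surface. World frame = base frame: x ahead of the robot, y to its left, z up, the work surface at z = 0. Lengths are in m, angles in rad, forces in N, time in s.
With the tool pointing down it reaches from about 0.375 to 0.975 m from the base axis. Payload 3.8 kg.
Tool frame: the origin (TCP) lies midway between the tips of the shut fingers; the grasp point (between the pads) lies behind it (grip_depth is the z of the grasp point in the tool frame, in m); z points along the fingers, y is the line along which they close (so a half turn about z gives the same grasp; the last joint's range is limited). The gripper opens to 85 mm and grips with 20 to 120 N. Pads are 22 mm wide; open, the fingers measure 114 mm over their backs; the gripper's body (76 mm by 85 mm) begins 54 mm behind the grasp point. The pads swing forward as they close: fully open they stand 13 mm farther back than shut.
Start: joints at [-1.18, 0.264, 1.604, -0, 1.274, -0.037], TCP at [0.28, -0.614, 0.231] pointing down, gripper open.
Joint ranges: [-2.63, 2.63], [-0.94, 2.18], [0.31, 2.57], [-1.31, 4.45], [0, 2.66], [-2.55, 2.55]. Speed limits (rad/s): [2.57, 2.57, 3.14, 3.14, 3.14, 3.14].

INTERFACE

Orientations are given as a unit quaternion [x, y, z, w].
In Python, from station import sense, snapshot, camera_model, sign_off, grip_depth gives the robot as it stands. The module is installed in compiled form; this text tells all that it offers.
- The arm moves only by the tool play_rows, never from a script. Its argument "rows" is a list that holds one entry, the list of rows, each a list of 5 numbers: the closure in counts, from 0 (fully open) to 255 (shut), then the shift along the tool's x, y, z in cm, then the turn about the tool's z in rad. A call has 1 to 20 rows; each row shifts and turns the commanded pose from where the row before left it, along the tool's axes as they then stand; what a row does not reach is not made up. A row lasts 1/10 s, in which the tool goes at most 50 mm and 8.59 degrees, less where a joint would pass 70% of its speed; a pose out of reach is approached as far as the arm can. A call is refused whole if a number of a shift passes 5 or a number of a turn 0.15, either way. A call with a gripper value outside its range is refused whole. The fingers move at their own pace and stop on an object; the grip force is fixed at half the most. Time passes only in rows, so rows that do not move let the fingers close. It gives the time, the measured TCP pose, the force, the opening and the grip force at its end, in the units of the state.
- sense(): the state, without advancing time (a new reading comes with each control period).
- snapshot(name): name is "scene" or "top" or "wrist"; returns the picture (420x560x3 uint8, blue, green, red); there is no depth.
- camera_model(name): a dict with "camera_matrix" (3x3 intrinsics, pixels), "k1" (the pictures are not rectified: a ray, as slopes to the right and down, at radius r is drawn at 1 + k1 r^2 times it, then the intrinsics apply), "R" (3x3) and "t" (3): a world point X has camera coordinates R X + t. Camera axes: x right, y down, z forward; pixel columns grow to the right and rows downward; lengths in m; the calibration is good to about 2 mm. A picture is of the moment at which its call begins: read the wrist's pose just before it. camera_model takes no time and is no camera call; for the wrist camera it gives the pose at the moment of the call.
- sign_off(): hands the job in; it is judged then, once.
The state is a dict: "t": time; "joint_positions": joint angles; "joint_vel": joint speeds; "tau": joint torques, N m; "eef_pos": TCP position; "tool_rot": TCP orientation; "contact_force": force on the tool from outside, world axes, zero at the start; "wrist_torque": the same for the moment, N m; "grip_width": opening from 0.0 (shut) to 1.0 (fully open); "grip_force": force on a finger pad.
Only numpy, scipy, OpenCV 4.12 (cv2) and the standard library are available. Lean on these libraries where they do the work, as an engineer would, in place of code of your own. Each camera call takes 0.05 s, during which the arm holds its last target. There are 200 camera calls.

TASK

The empty lint-cleaning dock has been left with its seesaw catch snapped shut: push the catch's tongue down past its centre so it snaps open, then slide the lint cassette along the dock, off the landing, over the slot and fully home under the hood, keeping it level and down on the dock rather than lifting it. Then push the catch's paddle down so that it snaps over and the tongue stands up behind the cassette, and let go. Leave the cup and the brush beside the dock where they lie.

Things in the scene. Friction and masses are not known exactly. Their poses are not given: they have to be found in the camera images.
- dock: White lint-cleaning dock fixed to the counter, 180 mm (x) by 410 mm (y). Origin on the counter under the catch slot; z up; y = slide direction, x = across, away from the robot (turned up to 12 degrees). In its frame: landing x -90..90, y -240..-13 mm, top at z = 43 mm, no walls; slot y -13..13 mm; deck of the bay y 13..158 mm, top at z = 40 mm (3 mm step down).
- home (a point): Where the origin of the cassette (centre of its underside) is when it is fully home against the back stop: dock frame (0, 88, 40) mm, axes along the dock's. Around it the bay: guides 22 mm high, inner faces at x = -53 and +53 mm, mouth flared over y 12..40 mm; hood over y 96..170 mm, underside at z = 108, top at 118 mm; back stop face at y = 158 mm (dock frame).
- catch (a joint): Steel seesaw catch in the slot, its axis along the dock's y at x = -78, z = 31 mm. Radians: +0.22 latched (tongue stands up in the lane, paddle low), 0 centre, -0.22 open (tongue 4 mm below the deck, paddle raised). A spring holds it at either end (about 4 N at the press points starts it) and snaps it over just past 0. Latched, the 20 mm wide tongue holds the cassette within 8 mm of the stop.
- tongue (a point): Point on top of the catch's tongue in mid lane, 74 mm from the pivot (about x = -8, y = 0 mm in the dock frame): press straight down here to open the catch. Its height over the counter: about 67 mm latched, 52 mm at the centre (0 rad), 36 mm open.
- paddle (a point): Point on top of the catch's paddle, a grey pad 42 by 46 mm outside the lane on the robot's side (about x = -134, y = 0 mm in the dock frame), 58 mm from the pivot: press straight down here to latch the catch. Its height over the counter: about 60 mm open, 49 mm at the centre (0 rad), 36 mm latched.
- cassette: White rigid lint cassette with grey slots, loose on the landing, 100 (x) by 140 (y) by 55 mm high, about 0.45 kg. Origin at the centre of its underside; z up; y points to its leading end. Bridge handle on top of the rear half: a bar 24 mm wide (x), 54 mm long (y), centred at y = -35 mm, 71 to 85 mm above the underside, on two legs 20 mm wide.
- grip (a point): Middle of the cassette's handle bar, at (0, -35, 76) mm in the cassette frame; grip it across x.
- cup: White plastic measuring cup, 72 mm across, 75 mm high, on the counter on the robot's side of the bay; leave it. Origin under its centre.
- brush: Wooden cleaning brush, 190 mm long, lying on the counter on the robot's side of the landing; leave it. Origin under its middle.
Not all that is in view belongs to the job. What is shaped like the cassette but black or yellow is not meant.

How it is judged:
On the way, in this order (a step that is already met when the one before it is completed fails the run):
1. the catch is snapped open (value of joint catch below -0.17 rad), for 0.2 s.
2. the cassette is fully home in the bay with the catch still open (y of cassette in the frame of dock between 0.078 and 0.096 m and x of cassette in the frame of dock between -0.01 and 0.01 m and z of cassette in the frame of dock below 0.046 m and angle between cassette's own z axis and vertical below 0.06 rad and value of joint catch below -0.15 rad), for 0.2 s.
At the end, for the whole second after the job is handed in: The catch is latched (joint above 0.17 rad), and the cassette rests level on the deck of the bay, held in by the tongue: its origin within 10 mm of the lane's middle and no more than 10 mm short of the stop, tilted less than 0.06 rad, at rest (y of cassette in the frame of dock between 0.078 and 0.096 m and x of cassette in the frame of dock between -0.01 and 0.01 m and z of cassette in the frame of dock below 0.046 m and angle between cassette's own z axis and vertical below 0.06 rad and value of joint catch above 0.17 rad and linear speed of cassette below 0.01 m/s and velocity of joint catch below 0.1 rad/s); the robot touches nothing.
It fails at once if the cassette is tipped by more than 0.25 rad (angle between cassette's own z axis and vertical above 0.25 rad).
It fails at once if the cassette is lifted off the dock by more than 25 mm above the landing (z of cassette in the frame of dock above 0.068 m).
It fails at once if the cassette falls off the dock (z of cassette in the frame of dock below 0.02 m).
It fails at once if the cup or the brush is moved by more than 40 mm (distance of any of cup, brush from where it was at the start of the episode above 0.04 m).
It also fails if it takes over 53 s, if anything falls off the work surface, if the arm or the gripper's body presses on something with over 40 N, if the wrist force passes 120 N, or if a joint passes its speed limit or range.

## Working session

There is one attempt and no reset: what is moved stays moved. The work goes in short steps, Python scripts to look and compute and a tool call to move; the robot and the scene stay as the last step left them, time stands still between calls to the robot, and variables do not carry over. Pictures are saved under pics/ and viewed, at most 10 in all, crops included, and the job is handed in when it is done.

Besides the shell and the picture viewer there is one more tool, called as name(argument=value, ...) on one line, values as JSON. play_rows: Moves the arm, as the interface text tells. Its arguments: {"type":"object","properties":{"rows":{"type":"array","items":{"type":"array","items":{"type":"array","items":{"type":"number"}}}}},"required":["rows"]}

```bash
mkdir -p pics; ls; python3 - <<'E'
from station import *
import cv2,numpy as np
s=sense();print({k:np.round(v,3) for k,v in s.items()},grip_depth)
for n in("top","scene"):
    cv2.imwrite(f"pics/{n}0.png",snapshot(n));c=camera_model(n);print(n,c)
E
```

```text
pics
{'t': np.float64(0.0), 'joint_positions': array([-1.18 ,  0.265,  1.605, -0.   ,  1.274, -0.037]), 'joint_vel': array([-0.002,  0.001, -0.001, -0.001,  0.   ,  0.   ]), 'tau': array([ 1.0000e-03, -5.1511e+01, -3.6731e+01, -0.0000e+00,  1.3000e-02,
       -0.0000e+00]), 'eef_pos': array([ 0.28 , -0.613,  0.23 ]), 'tool_rot': array([ 0.977,  0.212, -0.   , -0.001]), 'contact_force': array([-0.638, -0.246,  0.175]), 'wrist_torque': array([-0.009,  0.007,  0.026]), 'grip_force': np.float64(0.0), 'grip_width': np.float64(1.002)} -0.0187
top {'camera_matrix': array([[466.00501908,   0.        , 274.27400989],
       [  0.        , 466.00501908, 208.5296867 ],
       [  0.        ,   0.        ,   1.        ]]), 'k1': -0.024574057362529326, 'R': array([[ 0.00426968, -0.99993417,  0.01065014],
       [-0.9961082 , -0.00519047, -0.08798584],
       [ 0.08803533, -0.01023302, -0.99606479]]), 't': array([-0.02518281,  0.5505563 ,  1.24887751])}
scene {'camera_matrix': array([[543.23999975,   0.        , 272.38803669],
       [  0.        , 543.23999975, 212.9447204 ],
       [  0.        ,   0.        ,   1.        ]]), 'k1': -0.14002330920667458, 'R': array([[ 0.20376319,  0.97900076, -0.00617105],
       [ 0.63368434, -0.13669071, -0.7614196 ],
       [-0.74627389,  0.15123879, -0.64822998]]), 't': array([-0.08002115, -0.26403966,  1.7002719 ])}
```

View pics/top0.png

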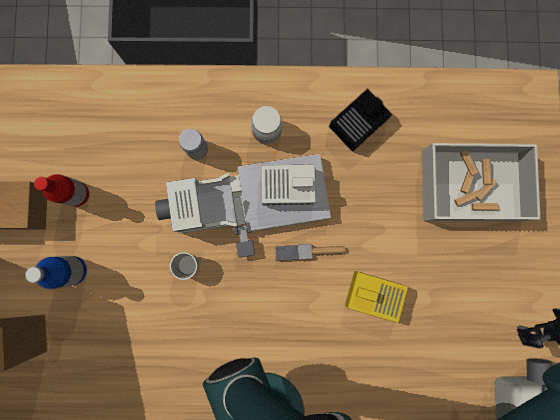

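View pics/scene0.png

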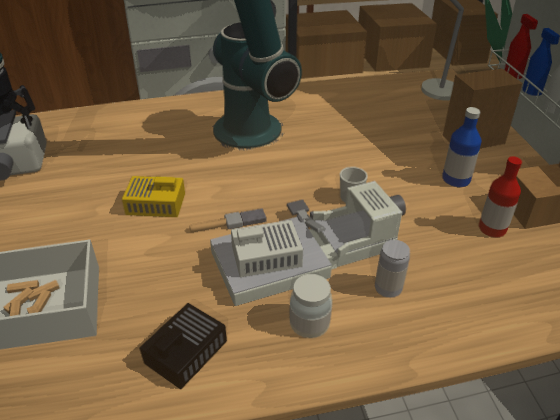

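Candidates in the top image: a white cassette on the dock at (289,185), a black lookalike at (360,120) and a yellow one at (378,297). I choose the white one. The dock lies at (165–330, 155–235), its grey paddle at (245,248), the cup at (184,266) and the brush at (310,252). Next I'll check a close crop.

```bash
python3 - <<'E'
import cv2
im=cv2.imread("pics/top0.png")[140:270,155:345]
cv2.imwrite("pics/crop0.png",cv2.resize(im,None,fx=4.2,fy=4.2,interpolation=cv2.INTER_CUBIC))
E
```

```text
(no output)
```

View pics/crop0.png

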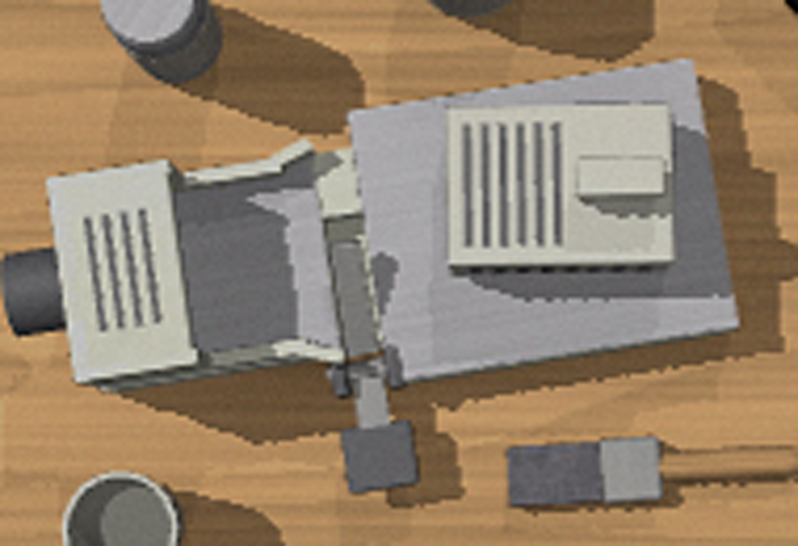

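The crop confirms the choice: white cassette, top corners (449,108), (670,103), (673,263), (450,266), handle at the rear (right), slots at the leading end (left). Landing corners are (349,113), (691,59), (738,327), (395,383), and the paddle is centred at (380,456). Next I'll fit the poses.

```bash
cat > h.py <<'E'
import numpy as np, cv2
from scipy.optimize import least_squares
from station import *
def proj(c,P):
    q=np.asarray(P)@c["R"].T+c["t"]; s=q[:,:2]/q[:,2:]
    s=s*(1+c["k1"]*(s**2).sum(1,keepdims=True)); K=c["camera_matrix"]
    return s*[K[0,0],K[1,1]]+K[:2,2]
def pl(p,P,z0=0):
    P=np.asarray(P,float); c,s=np.cos(p[2]),np.sin(p[2])
    return np.c_[p[0]+c*P[:,0]-s*P[:,1],p[1]+s*P[:,0]+c*P[:,1],P[:,2]+z0]
def fit(c,P,px,x0,z0=0):
    r=least_squares(lambda p:(proj(c,pl(p,P,z0))-px).ravel(),x0)
    return r.x,np.round(r.fun.reshape(-1,2),1).tolist()
def crop(px,o,f): return (np.array(px)+.5)/f-.5+o
E
python3 - <<'E'
from h import *
c=camera_model("top")
D=np.array([[90,-13,43],[90,-240,43],[-90,-240,43],[-90,-13,43],[-134,0,36]])/1e3
d,r=fit(c,D,crop([(349,113),(691,59),(738,327),(395,383),(380,456)],(155,140),4.2),[.55,.05,.15]);print(d,r)
C=np.array([[50,70,55],[50,-70,55],[-50,-70,55],[-50,70,55],[12,-8,85],[12,-62,85],[-12,-62,85],[-12,-8,85]])/1e3
k,r=fit(c,C,crop([(449,108),(670,103),(673,263),(450,266),(579,156),(664,156),(664,194),(578,193)],(155,140),4.2),[.55,-.05,0],.043);print(k,r)
T=lambda p,P:print(np.round(pl(p,np.array(P)/1e3),4).tolist())
T(d,[[-8,0,67],[-134,0,36],[0,88,40],[0,53,116]]);T(k,[[0,-35,119]])
R=np.array([[np.cos(d[2]),-np.sin(d[2])],[np.sin(d[2]),np.cos(d[2])]])
print("cass in dock",(k[:2]-d[:2])@R,k[2]-d[2])
# check with scene projections
s=camera_model("scene");print(proj(s,pl(d,D)).round().tolist(),proj(s,pl(k,C,.043)).round().tolist())
from scipy.spatial.transform import Rotation as Ro
print(Ro.from_quat(sense()["tool_rot"]).as_matrix().round(3))
E
```

```text
[0.57367426 0.07648145 0.16547082] [[-0.4, -0.6], [0.5, -0.8], [0.6, 0.4], [-1.1, 0.6], [0.4, 0.3]]
[ 0.60976046 -0.05743752  0.0208799 ] [[-0.7, -0.7], [0.5, -0.3], [0.8, -0.1], [-0.4, 0.0], [-0.8, 0.1], [0.3, -0.2], [0.6, 0.2], [-0.3, 0.8]]
[[0.5658, 0.0752, 0.067], [0.4415, 0.0544, 0.036], [0.5592, 0.1633, 0.04], [0.5649, 0.1288, 0.116]]
[[0.6105, -0.0924, 0.119]]
cass in dock [ 0.0135346  -0.13803376] -0.14459092157142517
[[333.0, 265.0], [234.0, 294.0], [210.0, 239.0], [300.0, 215.0], [298.0, 205.0]] [[304.0, 249.0], [239.0, 260.0], [231.0, 229.0], [292.0, 219.0], [264.0, 233.0], [239.0, 237.0], [237.0, 229.0], [261.0, 225.0]]
[[ 0.91   0.415 -0.001]
 [ 0.415 -0.91   0.002]
 [ 0.    -0.002 -1.   ]]
```

Landing and cassette fits agree to under about 1 px, and the scene-camera check is consistent. I'll shut the fingers and turn so that tool x = dock y and tool y = dock x, then move above the tongue.

play_rows(rows=[[[255,0,0,0,-0.145],[255,0,0,0,-0.145],[255,0,0,0,-0.145],[255,0,0,0,-0.145],[255,0,0,0,-0.145],[255,0,0,0,-0.145],[255,0,0,0,-0.145],[255,0,0,0,-0.145],[255,0,0,0,-0.148],[255,0,0,0,0]]])

```text
t: 1.1
eef_pos: [0.2799, -0.6138, 0.2305]
tool_rot: [0.646, 0.763, 0.0, -0.001]
contact_force: [-0.7, 0.2, 0.4]
grip_width: -0.0
grip_force: 0.0
```

play_rows(rows=[[[255,1.6,1.0,0,0],[255,3.2,2.0,0,0],[255,3.2,2.0,0,0],[255,3.2,2.0,0,0],[255,3.2,2.0,0,0],[255,3.2,2.0,0,0],[255,3.2,2.0,0,0],[255,3.2,2.0,0,0],[255,3.2,2.0,0,0],[255,3.2,2.0,0,0],[255,3.2,2.0,0,0],[255,3.2,2.0,0,0],[255,3.2,2.0,0,0],[255,3.2,2.0,0,0],[255,3.2,2.0,0,0],[255,3.2,2.0,0,0],[255,3.2,2.0,0,0],[255,3.2,2.0,0,0],[255,3.2,2.0,0,0],[255,3.2,2.0,0,0]]])

```text
t: 3.1
eef_pos: [0.5616, 0.0677, 0.2312]
tool_rot: [0.647, 0.762, -0.0, -0.0]
contact_force: [-0.5, 0.5, -0.3]
grip_width: 0.004
grip_force: 0.0
```

```bash
cat >> h.py <<'E'
d=np.array([0.57367426,0.07648145,0.16547082])
def where():
    s=sense(); from scipy.spatial.transform import Rotation as Ro
    R=np.array([[np.cos(d[2]),-np.sin(d[2])],[np.sin(d[2]),np.cos(d[2])]])
    M=Ro.from_quat(s["tool_rot"]).as_matrix()
    print("t",round(float(s["t"]),2),"TCP dock mm",((s["eef_pos"][:2]-d[:2])@R*1e3).round(1),"z",round(s["eef_pos"][2]*1e3,1),"yaw err",round(np.arctan2(M[1,1],M[0,1])-d[2],3),"tilt",M[:2,2].round(3),"F",np.round(s["contact_force"],1),"w",round(float(s["grip_width"]),3),"gf",round(float(s["grip_force"]),1),"j",s["joint_positions"].round(2))
E
python3 -c "
from h import *
where()
cv2.imwrite('pics/w1.png',snapshot('wrist'))"
```

```text
t 3.1 TCP dock mm [-13.3  -6.7] z 231.2 yaw err -0.003 tilt [-0.  0.] F [-0.5  0.5 -0.3] w 0.004 gf 0.0 j [ 0.08  0.06  1.84  0.    1.24 -0.09]
```

View pics/w1.png

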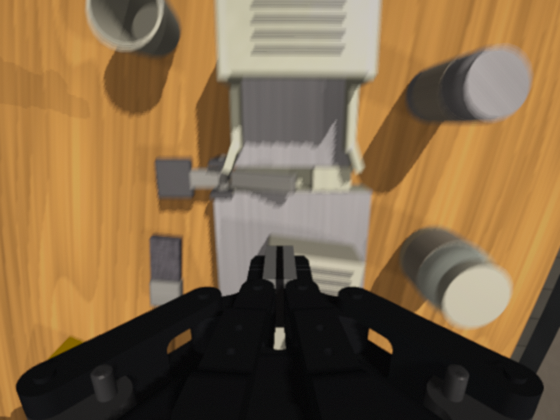

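The wrist view shows the latched tongue in the lane around (240–295,180–190), the paddle at (174,177) and the cassette behind the fingers. The TCP is at dock (-13,-7), so I'll shift it and descend onto the tongue, pressing only just past centre.

play_rows(rows=[[[255,0.7,0.5,2.0,0],[255,0,0,4,0],[255,0,0,4,0],[255,0,0,3,0],[255,0,0,2,0],[255,0,0,0,0],[255,0,0,0,0],[255,0,0,0.5,0],[255,0,0,0.5,0],[255,0,0,0.5,0],[255,0,0,0,0]]])

```text
t: 4.25
eef_pos: [0.567, 0.0732, 0.0671]
tool_rot: [0.647, 0.763, 0.001, 0.001]
contact_force: [0.8, 0.4, 2.3]
grip_width: -0.001
grip_force: 1.1
```

```bash
python3 -c "
from h import *
where()"
```

```text
t 4.25 TCP dock mm [-7.1 -2.1] z 67.1 yaw err -0.001 tilt [0.002 0.   ] F [0.8 0.4 2.3] w -0.001 gf 1.1 j [ 0.08  0.23  1.98  0.    0.94 -0.08]
```

play_rows(rows=[[[255,0,0,0.5,0],[255,0,0,0.5,0],[255,0,0,0.4,0],[255,0,0,0.3,0],[255,0,0,0.2,0],[255,0,0,0,0],[255,0,0,0,0],[255,0,0,0,0]]])

```text
t: 5.05
eef_pos: [0.5661, 0.0732, 0.0474]
tool_rot: [0.646, 0.763, 0.0, 0.0]
contact_force: [0.6, 0.2, 0.0]
grip_width: -0.004
grip_force: 0.0
```

```bash
python3 -c "
from h import *
where()
im=snapshot('top')[140:270,155:345]
cv2.imwrite('pics/c2.png',cv2.resize(im,None,fx=4.2,fy=4.2,interpolation=cv2.INTER_CUBIC))"
```

```text
t 5.05 TCP dock mm [-8. -2.] z 47.4 yaw err -0.0 tilt [ 0. -0.] F [0.6 0.2 0. ] w -0.004 gf 0.0 j [ 0.08  0.25  1.99 -0.    0.9  -0.08]
```

Force dropped to zero at 47 mm, so the catch has snapped open. Now I'll rise, open and move over the handle.

play_rows(rows=[[[255,0,0,-2,0],[255,0,0,-4,0],[0,0,0,-4,0],[0,0,0,-3,0],[0,-3,0.4,0,0],[0,-4,0.4,0,0],[0,-4,0.4,0,0],[0,-4,0.4,0,0],[0,-2.1,0.1,0,0],[0,0,0,0,0.145],[0,0,0,0,0],[0,0,0,0,0]]])

```text
t: 6.3
eef_pos: [0.6108, -0.0926, 0.1773]
tool_rot: [0.699, 0.715, 0.0, -0.0]
contact_force: [0.3, -0.5, -0.1]
grip_width: 1.005
grip_force: 0.0
```

```bash
python3 -c "
from h import *
where()
a=snapshot('top')[140:270,155:345]
w=snapshot('wrist')
print(proj(camera_model('wrist'),pl([0.60976046,-0.05743752,0.0208799],np.array([[12,-8,85],[12,-62,85],[-12,-62,85],[-12,-8,85],[50,70,55],[-50,70,55]])/1e3,.043)).round(), proj(camera_model('wrist'),pl(d,np.array([[90,-13,43],[-90,-13,43]])/1e3)).round())
cv2.imwrite('pics/c3.png',np.hstack([cv2.resize(a,(400,274),interpolation=cv2.INTER_CUBIC),cv2.resize(w,(365,274),interpolation=cv2.INTER_AREA)]))"
```

```text
t 6.3 TCP dock mm [   8.7 -172.9] z 177.3 yaw err -0.142 tilt [-0.  0.] F [ 0.3 -0.5 -0.1] w 1.005 gf 0.0 j [-0.19  0.2   1.79  0.    1.16 -0.21]
[[298. 191.]
 [296. 267.]
 [261. 267.]
 [260. 191.]
 [353.  70.]
 [206.  69.]] [[350.  -3.]
 [135.  33.]]
```

View pics/c3.png

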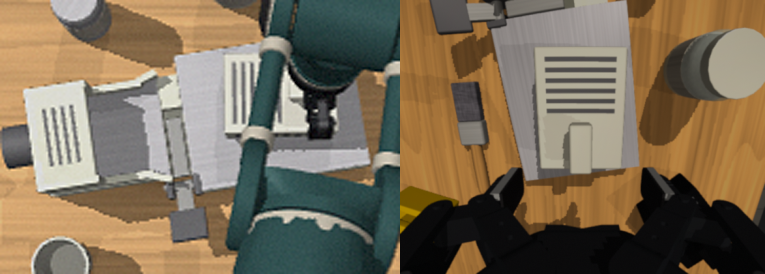

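Left half: the catch is open (paddle raised at (190,223), tongue down in the slot). Right half: the handle at wrist pixel about (278,227) and the cassette front edge match the predicted pixels within 3 px. Descending to grip.

play_rows(rows=[[[0,0,0,2,0],[0,0,0,3,0],[0,0,0,1.6,0],[0,0,0,0.7,0],[0,0,0,0,0],[255,0,0,0,0],[255,0,0,0,0],[255,0,0,0,0],[255,0,0,0,0],[255,0,0,0,0],[255,0,0,0,0],[255,0,0,0,0]]])

```text
t: 7.6
eef_pos: [0.6113, -0.093, 0.1053]
tool_rot: [0.7, 0.714, 0.0, 0.001]
contact_force: [-1.9, -0.5, 5.1]
grip_width: 0.267
grip_force: 60.6
```

```bash
python3 -c "
from h import *
where()"
```

```text
t 7.6 TCP dock mm [   9.2 -173.3] z 105.3 yaw err -0.145 tilt [ 0.001 -0.   ] F [-1.9 -0.5  5.1] w 0.267 gf 60.6 j [-0.19  0.26  1.85 -0.    1.03 -0.21]
```

play_rows(rows=[[[255,0,0,-0.1,-0.05],[255,0,0,0,-0.05],[255,0,0,0,-0.045],[255,0,-0.3,0,0],[255,0,-0.3,0,0],[255,0,-0.3,0,0],[255,1,0,0,0],[255,1.5,0,0,0],[255,1.5,0,0,0],[255,1.5,0,0,0],[255,1,0,0,0],[255,0,0,0,0],[255,0,0,0,0]]])

```text
t: 8.9
eef_pos: [0.5909, -0.0282, 0.1053]
tool_rot: [0.646, 0.763, 0.001, -0.001]
contact_force: [1.7, 0.6, -2.8]
grip_width: 0.268
grip_force: 59.3
```

```bash
python3 -c "
from h import *
where()
im=np.vstack([cv2.resize(snapshot('top')[140:270,155:345],None,fx=2.2,fy=2.2,interpolation=cv2.INTER_CUBIC),cv2.resize(snapshot('wrist'),(418,313))])
cv2.imwrite('pics/c4.png',im)
cv2.imwrite('pics/w4.png',snapshot('wrist'))
for x in(-53,53): print(proj(camera_model('wrist'),pl(d,np.array([[x,40,62],[x,90,62],[x,96,118]])/1e3)).round())"
```

```text
t 8.9 TCP dock mm [  -0.2 -106.1] z 105.3 yaw err 0.0 tilt [-0.001  0.002] F [ 1.7  0.6 -2.8] w 0.268 gf 59.3 j [-0.09  0.22  1.91  0.    1.02 -0.26]
[[ 181.  -24.]
 [ 178. -124.]
 [ 138. -229.]]
[[ 377.  -24.]
 [ 380. -125.]
 [ 419. -229.]]
```

View pics/w4.png

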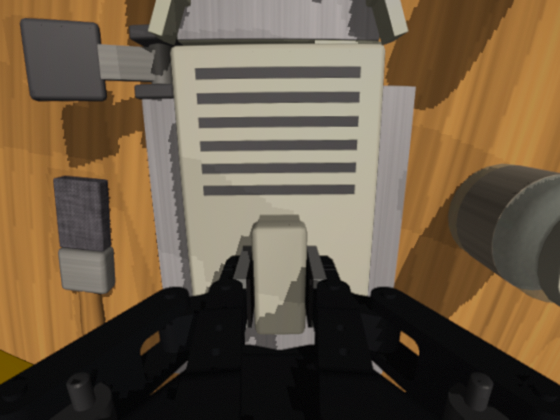

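The cassette is aligned with the lane: its front edge is centred at about column 278, the guide mouths at about 279 and the landing at 278. The paddle at (63,60) is raised. Sliding on.

play_rows(rows=[[[255,1,0,0,0],[255,1,0,0,0],[255,1,0,0,0],[255,1,0,0,0],[255,1,0,0,0],[255,1,0,0,0],[255,1,0,0,0],[255,1,0,0,0],[255,1,0,0,0],[255,1,0,0,0],[255,1,0,0,0],[255,1,0,0,0],[255,1,0,0,0],[255,0.5,0,0,0],[255,0,0,0,0],[255,0,0,0,0]]])

```text
t: 10.65
eef_pos: [0.5682, 0.1034, 0.1044]
tool_rot: [0.646, 0.763, -0.001, -0.001]
contact_force: [-0.4, -0.1, -4.5]
grip_width: 0.27
grip_force: 59.4
```

```bash
python3 -c "
from h import *
where()"
```

```text
t 10.65 TCP dock mm [-0.9 27.5] z 104.4 yaw err -0.0 tilt [-0.002  0.   ] F [-0.4 -0.1 -4.5] w 0.27 gf 59.4 j [ 0.14  0.19  1.94  0.    1.01 -0.03]
```

play_rows(rows=[[[255,0.5,0,0,0],[255,0.5,0,0.1,0],[255,0.5,0,0.1,0],[255,0.5,0,0.1,0],[255,0.3,0,0,0],[255,0.3,0,0,0],[255,0,0,0,0],[255,0,0,0,0],[255,0,0,0,0]]])

```text
t: 11.55
eef_pos: [0.5655, 0.129, 0.1026]
tool_rot: [0.647, 0.763, 0.001, 0.0]
contact_force: [1.9, -1.4, 2.2]
grip_width: 0.268
grip_force: 60.2
```

```bash
python3 -c "
from h import *
where()
cv2.imwrite('pics/w5.png',snapshot('wrist'))
print(proj(camera_model('wrist'),pl(d,np.array([[0,96,118],[0,80,125],[0,26,125],[0,18,95],[0,-13,43]])/1e3)).round())"
```

```text
t 11.55 TCP dock mm [ 0.5 53.1] z 102.6 yaw err -0.001 tilt [0.001 0.001] F [ 1.9 -1.4  2.2] w 0.268 gf 60.2 j [0.18 0.2  1.94 0.   1.01 0.02]
[[278. 186.]
 [278. 227.]
 [278. 336.]
 [278. 313.]
 [279. 307.]]
```

View pics/w5.png

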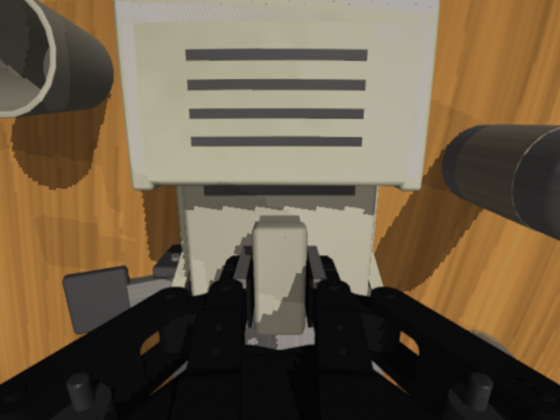

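The hood's front edge is at row 186 (predicted 186) and the handle front at about row 225 (predicted 227 when home), so the cassette is essentially home. I'll nudge it to confirm the stop.

play_rows(rows=[[[255,0.2,0,0,0],[255,0.2,0,0,0],[255,0,0,0,0],[255,0,0,0,0]]])

```text
t: 12.0
eef_pos: [0.5651, 0.1294, 0.1028]
tool_rot: [0.646, 0.763, -0.001, 0.002]
contact_force: [2.7, -12.8, 4.4]
grip_width: 0.27
grip_force: 60.5
```

```bash
python3 -c "
from h import *
where()"
```

```text
t 12.0 TCP dock mm [ 0.3 53.6] z 102.8 yaw err -0.0 tilt [ 0.001 -0.005] F [  2.7 -12.8   4.4] w 0.27 gf 60.5 j [ 0.19  0.2   1.93 -0.01  1.01  0.02]
```

Stop confirmed (12.8 N). Now relax, release, rise, and go over the paddle with the fingers shut.

play_rows(rows=[[[255,-0.3,0,0,0],[255,0,0,0,0],[0,0,0,0,0],[0,0,0,0,0],[0,0,0,0,0],[0,0,0,0,0],[0,0,0,-1,0],[0,0,0,-3,0],[0,0,0,-4,0],[255,-0.6,-2.4,0,0],[255,-1.0,-2.5,0,0],[255,-1.0,-2.5,0,0],[255,-1.4,-3.0,0,0],[255,-1.4,-3.0,0,0],[255,0,0,0,0],[255,0,0,0,0]]])

```text
t: 13.6
eef_pos: [0.4417, 0.0544, 0.1832]
tool_rot: [0.647, 0.763, 0.001, 0.001]
contact_force: [-0.1, 1.1, 0.1]
grip_width: 0.001
grip_force: 0.0
```

```bash
python3 -c "
from h import *
where()
cv2.imwrite('pics/w6.png',snapshot('wrist'))
print(proj(camera_model('wrist'),pl(d,np.array([[-134,0,60],[-113,23,60],[-155,-23,60],[0,80,125],[0,96,118]])/1e3)).round())"
```

```text
t 13.6 TCP dock mm [-1.338e+02 -1.000e-01] z 183.2 yaw err -0.001 tilt [0.002 0.   ] F [-0.1  1.1  0.1] w 0.001 gf 0.0 j [ 0.07 -0.15  2.13  0.    1.16 -0.1 ]
[[278. 203.]
 [302. 177.]
 [255. 227.]
 [484. 108.]
 [481.  83.]]
```

View pics/w6.png

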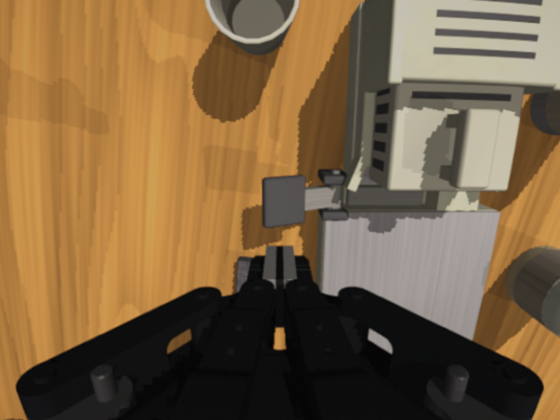

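The paddle is at (285,200) against a predicted (278,203), and the cassette sits under the hood with the tongue down in the slot. I'll shift +4 mm in x and press.

play_rows(rows=[[[255,0.2,0.4,2,0],[255,0,0,4,0],[255,0,0,3.5,0],[255,0,0,2,0],[255,0,0,0.5,0],[255,0,0,0.5,0],[255,0,0,0.5,0],[255,0,0,0.4,0],[255,0,0,0.3,0],[255,0,0,0,0],[255,0,0,0,0]]])

```text
t: 14.75
eef_pos: [0.445, 0.057, 0.0454]
tool_rot: [0.646, 0.763, 0.0, 0.0]
contact_force: [-0.7, -0.4, 1.5]
grip_width: -0.0
grip_force: 0.0
```

```bash
python3 -c "
from h import *
where()"
```

```text
t 14.75 TCP dock mm [-130.1    2. ] z 45.4 yaw err -0.001 tilt [0. 0.] F [-0.7 -0.4  1.5] w -0.0 gf 0.0 j [ 0.07  0.04  2.24  0.    0.86 -0.09]
```

play_rows(rows=[[[255,0,0,0.3,0],[255,0,0,0.2,0],[255,0,0,0,0],[255,0,0,0,0],[255,0,0,-3,0],[255,0,0,-4,0],[255,0,0,-4,0],[255,0,0,-3,0],[255,0,0,0,0],[255,0,0,0,0]]])

```text
t: 15.75
eef_pos: [0.4456, 0.0571, 0.1811]
tool_rot: [0.646, 0.763, 0.001, 0.001]
contact_force: [-0.5, 0.6, 0.6]
grip_width: -0.002
grip_force: 0.0
```

```bash
python3 -c "
from h import *
where()
cv2.imwrite('pics/w7.png',np.vstack([snapshot('wrist')[80:300,200:],cv2.resize(snapshot('scene')[160:310,200:440],(360,225))]))"
```

```text
t 15.75 TCP dock mm [-129.5    2. ] z 181.1 yaw err -0.0 tilt [0.002 0.   ] F [-0.5  0.6  0.6] w -0.002 gf 0.0 j [ 0.07 -0.14  2.12  0.    1.15 -0.09]
```

View pics/w7.png

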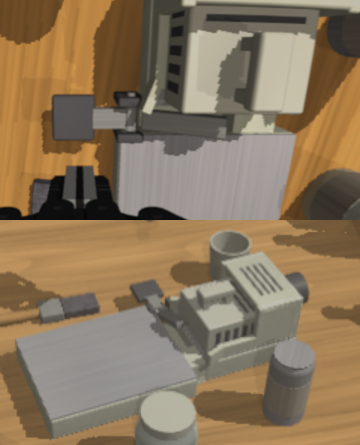

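The pictures show the paddle low at (72,117), the tongue raised at about (190,120) and casting a shadow on the landing, and the cassette under the hood. The cup and brush have not moved and the robot is clear, so I'm handing in.

```bash
python3 -c "
from station import *
print(sign_off())"
```

```text
the job is handed in; nothing more can be done
None
```

I opened the catch, slid the cassette level and fully home against the stop, and latched the catch behind it with the arm clear. The job was handed in at about 16 s, but the hand-in returned no verdict; the final pictures show the catch latched and the cup and brush in place.

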